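# Find the heavy side of a blower wheel

### The arm

A 7-joint arm with a two-finger parallel gripper is mounted at the origin on the work surface. World frame = base frame: x ahead of the robot, y to its left, z up, the work surface at z = 0. Lengths are in m, angles in degrees, forces in N, time in s.
With the tool pointing down it reaches from about 0.35 to 0.775 m from the base axis. Payload 3.1 kg.
Tool frame: the origin (TCP) lies on the centre line of the jaws, within the pads' length; the fingertips stand 17 mm ahead of it and the grasp point (between the pads) lies 2 mm behind it (robot.tip_reach is the distance from the TCP to the fingertips, in m); z points along the fingers, y is the direction in which the jaws open and shut (so a half turn about z gives the same grasp; the last joint's range is limited). The gripper opens to 85 mm and grips with 20 to 120 N. Pads are 22 mm wide; open, the fingers measure 114 mm over their backs; the gripper's body (76 mm by 85 mm) begins 54 mm behind the grasp point. The pads swing forward as they close: fully open they stand 13 mm farther back than shut.
Start: joints at [72.783, 17.813, 0.802, 86.603, -0.252, 75.585, -1.558], TCP at [0.141, -0.532, 0.248] pointing down, gripper open.
Joint ranges: [-154.91, 154.91], [-16.99, 109.72], [-72.82, 74.43], [7.12, 147.25], [-82.49, 262.49], [11.32, 116.49], [-174.64, 174.64]. Speed limits (degrees/s): [159.86, 159.86, 180, 180, 180, 180, 180].

### API

Orientations are given as [roll, pitch, yaw] about the fixed x, y, z axes, in that order (R = Rz(yaw) Ry(pitch) Rx(roll)).
In Python, from station import robot, fingers, vision, workorder, recognise gives the robot as it stands. Calls block until the motion is done:
- robot.move_to(position, orientation): joint-space move of the TCP to a pose.
- robot.line_to(position, orientation=None, velocity=0.15, f_stop=None): straight line of the TCP; orientation=None keeps the orientation; velocity is the mean speed in m/s. With f_stop (N) it stops when the force on the tool has changed by that much, and returns True; else False.
- robot.move_j(angles): joint-space move.
- fingers.gripper_to(opening, force=None): opening from 0.0 (shut) to 1.0 (fully open); force is the grip in N (None keeps the last); returns when the fingers have stopped.
- robot.pause(seconds).
- robot.inverse_kinematics(position, orientation): joint angles nearest the present ones, or None.
- vision.grab_frame(name): name is "scene" or "top" or "wrist"; returns the picture (400x640x3 uint8, red, green, blue); there is no depth.
- vision.calibration(name): a dict with "mtx" (3x3 intrinsics, pixels), "extrinsics" (4x4, takes a point from world to camera coordinates); the wrist camera has in their place "T_tool_cam" (4x4, takes a point from camera to tool coordinates, whose origin is the TCP and whose axes are the flange's). Camera axes: x right, y up, looking along -z (the intrinsics and any distortion apply to the point x, -y, -z); pixel columns grow to the right and rows downward; lengths in m; the calibration is good to about 2 mm. A picture is of the moment at which its call begins: read the wrist's pose just before it. calibration takes no time and is no camera call.
A pose or a line that the arm cannot do raises robot.PlanningError and nothing moves.
- workorder.close_job(): hands the job in, once; it reports no verdict.
Trained networks look in the newest picture that a camera, given by its name, has taken for a name from the list of things; names that differ only in an ending like _2 or _b are one class to them, and where a whole thing is asked for, a point or a joint stands for the part that bears it (a point fixed in the world has none). Each returns a list of dicts, best first, with "p" (0 to 1); they miss things now and then, are a little off and sometimes report something else, mostly with a low value. They report only what shows in the picture. A call takes as long as a camera call.
- recognise(label, camera): "rect" ([centre column, centre row, width, height] in pixels, round what is visible of it).
Readings, each from a call of its own:
- robot.current_time_s(): time.
- robot.current_joint_positions(): joint angles.
- robot.current_dq(): joint speeds.
- robot.current_joint_torque(): joint torques, N m.
- robot.current_tool_pos(): TCP position.
- robot.current_eef_rot(): TCP orientation.
- robot.current_contact_force(): force on the tool from outside, world axes, zero at the start.
- robot.current_torque(): the same for the moment, N m.
- robot.current_finger_gap(): opening from 0.0 (shut) to 1.0 (fully open).
Only numpy, scipy, OpenCV 4.12 (cv2) and the standard library are available. Lean on these libraries where they do the work, as an engineer would, in place of code of your own. Each camera call takes 0.05 s, during which the arm holds its last target.

### The job

The blower wheel of a returned fan is out of balance. Press the bearing cap of its stand shut until it snaps home, and only then turn the wheel by its handle, find by feel which side of the wheel is the heavy one, and bring that heavy side straight down, under the shaft. Finish while still gripping the handle and holding the wheel still there, and leave the small things lying around the stand where they are.

Things in the scene. Friction and masses are not known exactly. Their poses are not given: they have to be found in the camera images.
- stand: balance stand bolted to the table: steel base plate 150 (x) x 160 (y) x 12 mm and on it a grey bearing block 90 (x) x 110 (y) mm, top at 150 mm. Origin: centre of the plate's underside. Its x axis runs along the level shaft from the wheel into the block (away from the robot, within about 20 degrees), y to the left, z up. The wheel is in front of the block, at x = -55 to -105 mm.
- axis (a point): point on the shaft's axis at the wheel's front face, 150 mm above the table, fixed to the stand. Bearing: it drags with 0.25 N m either way, a little more than the heavy side can pull (0.14 to 0.21 N m), so the wheel stays wherever it is left and the heavy side shows only in how hard the handle must be pushed: 3 to 5 N more where it rises, as much less where it sinks.
- wheel (a joint): turn of the blower wheel (metal drum with vanes, 130 mm across, 50 mm wide, 1 kg), rad, endless. 0: handle right above the shaft (start: -0.5 to 0.5); grows about the stand's +x axis: handle from the top to the -y side. Heavy spot: hidden inside, 40 mm from the shaft, at a new angle to the handle every run, at first 40 degrees or more from straight down. Without it wheel and handle balance.
- handle: round black handle on the wheel's front face: sleeve 16 mm thick, 90 mm long, free to turn on its pin, parallel to the shaft, towards the robot, 45 mm off the shaft. Origin: on its axis, 65 mm before the wheel's face, the place to grip; it travels on a circle of 45 mm radius, 105 to 195 mm above the table, all clear. Fingers pointing down, left and right of it, can follow it all the way round.
- cap (a joint): bearing cap, rad: 0 shut, flat on the block; starts 0.43 open. Steel block 86 (x) x 108 (y) x 24 mm on the bearing block, hinged along its left edge (parallel to the shaft, stand y = +55 mm, 150 mm above the table); its right end lifts. A spring catch holds it ajar: push the tab down with about 6 N past about 0.16 rad and it snaps shut and stays.
- cap_tab (a point): point to press, on the upper face of the cap's tab: a level steel plate 50 mm (x) wide, 8 mm thick, at the foot of an upright plate that hangs down from the cap's free right end beside the block. 145 mm from the hinge line (stand x = 0, y = -90 mm), 27 mm from the tab's outer edge and 27 mm from the upright plate; 124 mm above the table when shut, 63 mm higher (straight up within 3 mm) when ajar.
- clip_tray: bystander: grey open tray 90 x 70 x 30 mm on the table, left of the stand; origin centre of its underside
- driver: bystander: screwdriver lying on the table right of the stand, about 200 mm long; origin under its middle
- bearing: bystander: spare steel bearing ring, 52 mm outside, 24 mm inside, 15 mm high, lying left of the stand; origin centre of its underside

How it is judged:
By the outcome, as a careful person would: the job done as asked, in the order asked, and still so for the second after the job is handed in, while the arm keeps its last pose, push and grip.
It also fails if it takes over 72 s, if anything falls off the work surface, if the arm or the gripper's body presses on something with over 40 N, if the wrist force passes 120 N, or if a joint passes its speed limit or range.

## Working session

There is one attempt and no reset: what is moved stays moved. The work goes in short steps, each a Python script; the robot and the scene stay as the last script left them, time stands still between calls to the robot, and variables do not carry over. Pictures are saved under pics/ and viewed, and the job is handed in when it is done.

```bash
ls; mkdir -p pics
python3 - <<'E'
from station import robot, fingers, vision, workorder, recognise
import cv2, numpy as np
print(robot.current_time_s())
for n in ["scene","top"]:
    im=vision.grab_frame(n); cv2.imwrite(f"pics/{n}0.png",im[:,:,::-1])
    c=vision.calibration(n); print(n,{k:np.round(np.array(v),4).tolist() for k,v in c.items()})
    for l in ["stand","handle","cap","wheel","cap_tab","clip_tray","driver","bearing"]:
        print(l,[(round(d["p"],2),np.round(d["rect"]).tolist()) for d in recognise(l,n)][:2])
print({k:np.round(np.array(v),4).tolist() for k,v in vision.calibration("wrist").items()})
print(robot.current_eef_rot(),robot.current_time_s(),robot.current_finger_gap())
E
```

```text
pics
0.0
scene {'mtx': [[467.9004, 0.0, 321.932], [0.0, 467.9004, 206.6812], [0.0, 0.0, 1.0]], 'extrinsics': [[-0.3138, 0.9493, 0.0186, 0.1192], [-0.5294, -0.1912, 0.8265, 0.2239], [0.7882, 0.2495, 0.5626, -1.4529], [0.0, 0.0, 0.0, 1.0]]}
stand [(0.63, [303.0, 212.0, 112.0, 164.0])]
handle []
cap [(0.64, [298.0, 185.0, 97.0, 63.0])]
wheel [(0.82, [329.0, 169.0, 59.0, 80.0])]
cap_tab []
clip_tray [(0.79, [412.0, 250.0, 40.0, 41.0])]
driver [(0.93, [243.0, 219.0, 57.0, 46.0])]
bearing [(0.95, [388.0, 298.0, 29.0, 29.0]), (0.18, [297.0, 184.0, 95.0, 58.0])]
top {'mtx': [[438.9436, 0.0, 312.8337], [0.0, 438.9436, 198.8875], [0.0, 0.0, 1.0]], 'extrinsics': [[-0.0249, -0.9997, -0.0065, 0.0945], [0.9934, -0.0255, 0.1117, -0.5827], [-0.1119, -0.0037, 0.9937, -1.0437], [0.0, 0.0, 0.0, 1.0]]}
stand [(0.84, [338.0, 215.0, 89.0, 121.0])]
handle [(0.87, [324.0, 253.0, 12.0, 48.0])]
cap [(0.56, [341.0, 181.0, 84.0, 40.0])]
wheel [(0.88, [326.0, 239.0, 61.0, 78.0]), (0.19, [401.0, 215.0, 22.0, 74.0])]
cap_tab [(0.85, [341.0, 179.0, 80.0, 41.0])]
clip_tray [(0.88, [248.0, 227.0, 32.0, 38.0])]
driver [(0.78, [399.0, 215.0, 18.0, 76.0]), (0.24, [340.0, 183.0, 80.0, 43.0])]
bearing [(0.6, [328.0, 239.0, 63.0, 77.0]), (0.48, [257.0, 167.0, 20.0, 18.0])]
{'mtx': [[277.16, 0.0, 317.4956], [0.0, 277.16, 199.9922], [0.0, 0.0, 1.0]], 'T_tool_cam': [[0.0001, 0.9578, 0.2874, 0.0728], [1.0, 0.0, -0.0003, -0.0009], [-0.0003, 0.2874, -0.9578, -0.1265], [0.0, 0.0, 0.0, 1.0]]}
[1.79998267e+02 9.17373734e-04 1.48320168e+01] 0.9 1.000658765827338
```

Run:
```python
import cv2
a=cv2.imread("pics/top0.png")[120:320,220:440]; cv2.imwrite("pics/t0c.png",cv2.resize(a,None,fx=3,fy=3,interpolation=cv2.INTER_CUBIC)[:600])
a=cv2.imread("pics/scene0.png")[110:330,200:440]; cv2.imwrite("pics/s0c.png",cv2.resize(a,None,fx=2.7,fy=2.7,interpolation=cv2.INTER_CUBIC))
```

```text
(no output)
```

View pics/t0c.png

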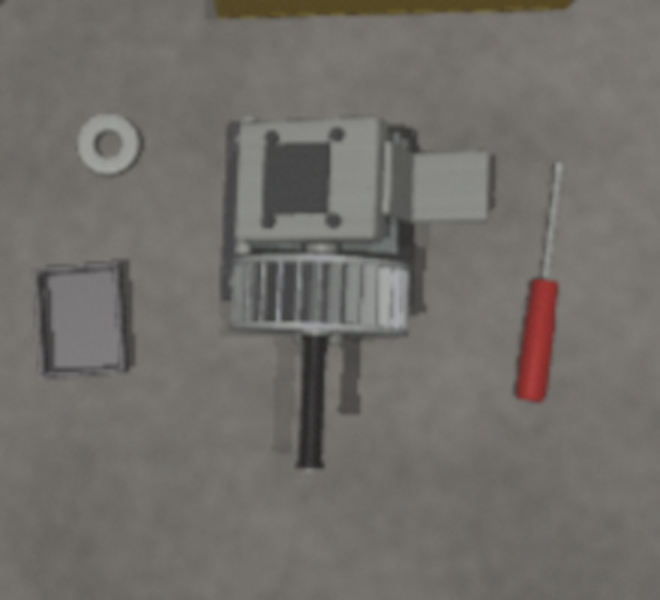

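View pics/s0c.png

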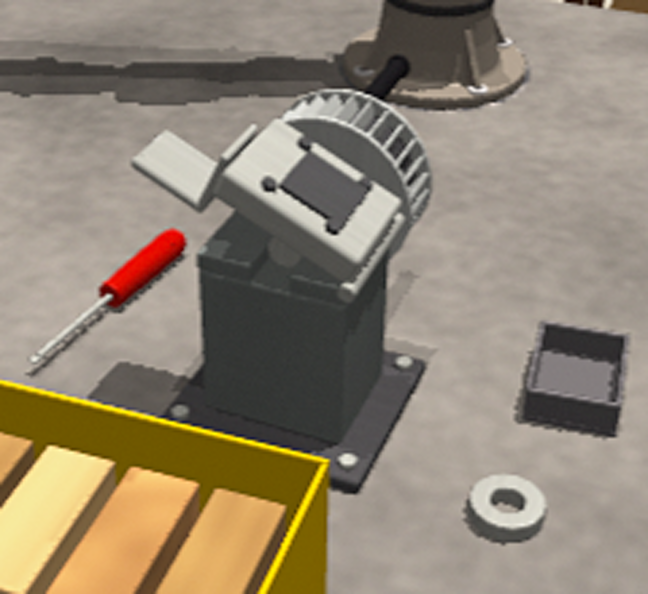

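```bash
cat > h.py <<'E'
from station import robot, fingers, vision, workorder, recognise
import numpy as np, cv2
from scipy.optimize import least_squares
from scipy.spatial.transform import Rotation as R
def proj(P,cal):
    P=np.atleast_2d(P); c=P@cal["extrinsics"][:3,:3].T+cal["extrinsics"][:3,3]
    q=np.c_[c[:,0],-c[:,1],-c[:,2]]; u=q@cal["mtx"].T
    return u[:,:2]/u[:,2:]
def capp(x,y,z,a):  # y,z stand coords when shut
    ry,rz=y-.055,z-.150
    return [x,.055+ry*np.cos(a)+rz*np.sin(a),.150-ry*np.sin(a)+rz*np.cos(a)]
def hand(x,th): # angle th, top -> -y
    return [x,-.045*np.sin(th),.15+.045*np.cos(th)]
def toworld(P,s):
    c,sn=np.cos(s[2]),np.sin(s[2]); P=np.atleast_2d(P)
    return P@np.array([[c,-sn,0],[sn,c,0],[0,0,1]]).T+[s[0],s[1],0]
E
cat > fit.py <<'E'
from h import *
T={k:np.array(v) for k,v in vision.calibration("top").items()}; S={k:np.array(v) for k,v in vision.calibration("scene").items()}
t=lambda a,b:(a/3+220,b/3+120); s=lambda a,b:(a/2.7+200,b/2.7+110)
A=.43
obs=[ (T,lambda th:capp(.025,-.117,.124,A),t(489,152)),(T,lambda th:capp(-.025,-.117,.124,A),t(488,219)),
 (T,lambda th:capp(.043,-.053,.174,A),t(382,117)),(T,lambda th:capp(-.043,-.053,.174,A),t(376,240)),
 (T,lambda th:capp(.043,.055,.174,A),t(241,122)),(T,lambda th:capp(-.043,.055,.174,A),t(237,242)),
 (T,lambda th:hand(-.195,th),t(310,465)),(T,lambda th:hand(-.107,th),t(314,335)),
 (S,lambda th:[.075,.080,.012],s(355,488)),(S,lambda th:[-.075,.080,.012],s(425,364)),
 (S,lambda th:[.045,.055,.012],s(340,440)),(S,lambda th:[.045,-.055,.150],s(199,262)),(S,lambda th:[.045,-.055,.012],s(206,403)),
 (S,lambda th:capp(.025,-.117,.124,A),s(133,162)),(S,lambda th:capp(-.025,-.117,.124,A),s(166,130))]
def res(p):
    return np.concatenate([proj(toworld(f(p[3]),p),c)[0]-o for c,f,o in obs])
r=least_squares(res,[.5,-.05,0,0],loss="soft_l1"); p=r.x
print(p, np.degrees(p[2:])); print(np.round(res(p).reshape(-1,2),1))
print("tab",toworld(capp(0,-.09,.124,A),p),"shut",toworld([0,-.09,.124],p))
print("handle",toworld(hand(-.17,p[3]),p))
np.save("pose.npy",p)
E
python3 fit.py
```

```text
[ 0.60509729  0.04548096 -0.06506436 -0.08259934] [-3.72791305 -4.73259381]
[[-0.3 -0.4]
 [-0.5  1. ]
 [-1.6 -0.5]
 [-1.   0.1]
 [-1.6  0.3]
 [-2.  -0. ]
 [-0.1 -0.5]
 [ 0.1 -0.3]
 [ 0.5 -2.9]
 [-0.1 -3. ]
 [-0.5  1.2]
 [-2.  -4.7]
 [-1.7  0.2]
 [-1.3 -1.6]
 [-0.7 -1.4]]
tab [[ 0.59939915 -0.04197228  0.18681316]] shut [[ 0.59924562 -0.0443286   0.124     ]]
handle [[0.43569839 0.06023899 0.19484658]]
```

Run:
```python
from h import *
p=np.load("pose.npy"); yaw=np.degrees(p[2])
print(robot.tip_reach)
for y in (yaw,yaw+180):
    print("yaw",y)
    P=toworld([.004,-.094,.141],p)[0]; print("tab",robot.inverse_kinematics(P.tolist(),[180,0,y]))
    P=toworld([.004,-.094,.28],p)[0]; print("tabup",robot.inverse_kinematics(P.tolist(),[180,0,y]))
    for th in range(0,360,45):
        P=toworld(hand(-.172,np.radians(th)),p)[0]+[0,0,-.002]
        q=robot.inverse_kinematics(P.tolist(),[180,0,y]); print(th,None if q is None else np.round(q,0))
```

```text
0.017
yaw -3.727913046263411
tab [  21.14657057   31.16034183  -26.97918362   85.69304808   14.80844947
   66.69932014 -102.09017957]
tabup [  22.62116392   26.62751295  -30.68277019   72.94168508   13.29740148
   83.90051299 -100.48760537]
0 [  36.   13.  -53.  107.   11.   66. -114.]
45 [  36.   12.  -48.  109.   10.   64. -109.]
90 [  35.   14.  -45.  111.   11.   59. -108.]
135 [  33.   17.  -45.  114.   15.   55. -113.]
180 [  31.   20.  -49.  114.   18.   54. -121.]
225 [  29.   21.  -52.  112.   19.   57. -126.]
270 [  30.   19.  -55.  109.   18.   61. -126.]
315 [  34.   16.  -56.  107.   14.   65. -121.]
yaw 176.2720869537366
tab [ 30.02206193  34.66855119 -41.53351199  85.31939099  23.81708309
  69.06717721  71.25865254]
tabup [ 29.44381287  29.2170406  -42.72708789  72.6419064   19.40888775
  85.30491309  75.19032269]
0 [ 39.  14. -56. 107.  12.  66.  65.]
45 [ 41.  13. -54. 108.  12.  64.  69.]
90 [ 42.  16. -53. 111.  14.  60.  69.]
135 [ 41.  20. -56. 113.  20.  57.  62.]
180 [ 38.  24. -59. 113.  25.  56.  53.]
225 [ 35.  24. -60. 112.  24.  58.  50.]
270 [ 33.  20. -59. 109.  20.  62.  52.]
315 [ 36.  17. -59. 107.  16.  65.  58.]
```

Run:
```python
from h import *
p=np.load("pose.npy"); yaw=np.degrees(p[2])+180
o=[180,0,yaw]
robot.line_to([0.2,-0.5,0.33],velocity=.25)
robot.move_to(toworld([.004,-.093,.29],p)[0].tolist(),o)
fingers.gripper_to(0.0,40)
print(robot.current_time_s(),robot.current_tool_pos(),robot.current_eef_rot(),robot.current_contact_force())
cv2.imwrite("pics/w1.png",vision.grab_frame("wrist")[:,:,::-1])
```

```text
4.4167 [ 0.60305653 -0.04750754  0.29001751] [-1.79999745e+02  2.49762020e-03  1.76280741e+02] [0.27387601 0.01218771 0.50281637]
```

View pics/w1.png

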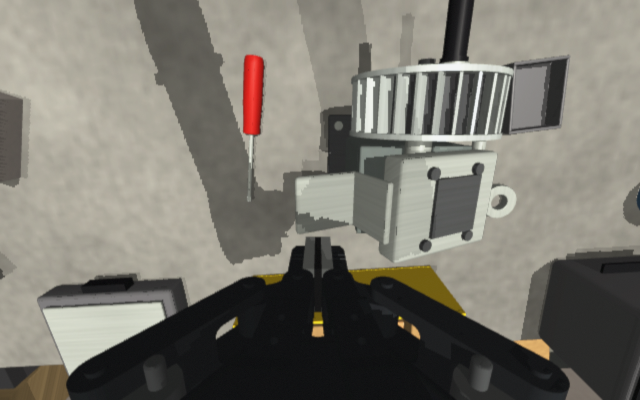

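```bash
cat >> h.py <<'E'
def wproj(P,tp,eo):
    c=vision.calibration("wrist"); Tt=np.eye(4); Tt[:3,:3]=R.from_euler("xyz",eo,degrees=True).as_matrix(); Tt[:3,3]=tp
    E=np.linalg.inv(Tt@np.array(c["T_tool_cam"])); return proj(P,{"mtx":np.array(c["mtx"]),"extrinsics":E})
E
python3 - <<'E'
from h import *
p=np.load("pose.npy"); tp=robot.current_tool_pos(); eo=robot.current_eef_rot(); A=.43
L=[capp(x,y,.124,A) for x in(.025,-.025) for y in(-.117,-.063)]+[capp(x,y,.174,A) for x in(.043,-.043) for y in(-.053,.055)]
uv=wproj(toworld(L,p),tp,eo); print(np.round(uv))
im=cv2.imread("pics/w1.png")
for u in uv: cv2.drawMarker(im,tuple(int(v) for v in u),(0,0,255),cv2.MARKER_CROSS,8,1)
cv2.imwrite("pics/w1m.png",cv2.resize(im[40:290,240:540],None,fx=2.4,fy=2.4))
E
```

```text
[[294. 233.]
 [349. 223.]
 [293. 175.]
 [351. 170.]
 [391. 263.]
 [481. 239.]
 [400. 156.]
 [498. 149.]]
```

View pics/w1m.png

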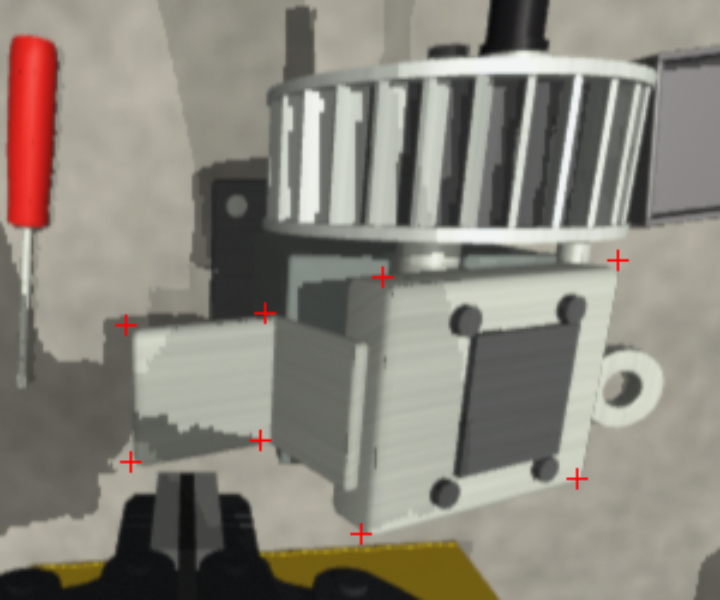

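Run:
```python
from h import *
p=np.load("pose.npy")
x,y=toworld([.003,-.090,0],p)[0][:2]
robot.line_to([x,y,.212],velocity=.15)
print(robot.current_contact_force())
for z in [.200,.190,.180,.172,.164,.158,.152,.147,.143,.139]:
    hit=robot.line_to([x,y,z],velocity=.05,f_stop=25)
    print(z,hit,np.round(robot.current_tool_pos()[2],4),np.round(robot.current_contact_force(),1),robot.current_time_s())
    if hit: break
cv2.imwrite("pics/w2.png",vision.grab_frame("wrist")[:,:,::-1])
```

```text
[-0.13081037 -0.71559661  1.09199522]
0.2 False 0.2015 [ 2.4 -0.5  4.8] 5.525
0.19 False 0.1903 [0.9 0.1 4.1] 5.875
0.18 False 0.1793 [-0.3 -1.5  1.4] 6.225
0.172 False 0.1708 [-0.1  0.5 -0.7] 6.5333
0.164 False 0.1633 [ 0.2 -0.   0.4] 6.8417
0.158 False 0.1575 [0.4 0.9 0.1] 7.1083
0.152 False 0.1515 [ 0.  -0.1  0.2] 7.375
0.147 False 0.1466 [-0.3  0.1  1.3] 7.625
0.143 False 0.1428 [-0.5 -0.8  0.7] 7.875
0.139 False 0.1419 [1.3 0.4 8.6] 8.125
```

View pics/w2.png

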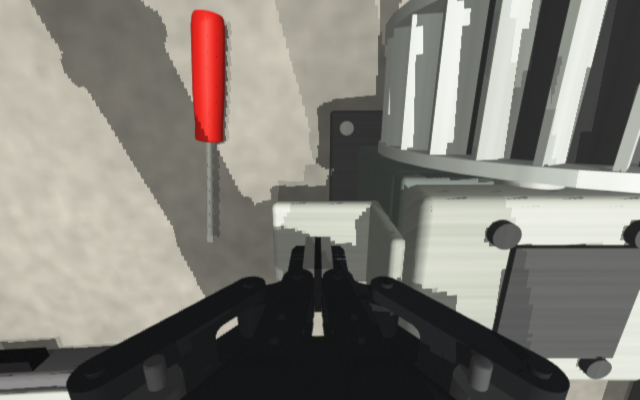

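Run:
```python
from h import *
p=np.load("pose.npy")
x,y=toworld([.003,-.090,0],p)[0][:2]
hit=robot.line_to([x,y,.130],velocity=.04,f_stop=20)
print(hit,robot.current_tool_pos()[2],robot.current_contact_force())
robot.line_to([x,y,.32],velocity=.2)
cv2.imwrite("pics/w3.png",vision.grab_frame("wrist")[:,:,::-1])
tp=robot.current_tool_pos();eo=robot.current_eef_rot()
th=p[3]
robot.move_to((toworld([-.172,.0,.33],p)[0]).tolist(),[180,0,np.degrees(p[2])+180])
fingers.gripper_to(1.0,40)
print(robot.current_time_s(),robot.current_tool_pos())
cv2.imwrite("pics/w4.png",vision.grab_frame("wrist")[:,:,::-1]); np.save("w4pose.npy",np.r_[robot.current_tool_pos(),robot.current_eef_rot()])
cv2.imwrite("pics/s4.png",vision.grab_frame("scene")[:,:,::-1])
cv2.imwrite("pics/t4.png",vision.grab_frame("top")[:,:,::-1])
a=cv2.imread("pics/s4.png")[60:330,160:440]; b=cv2.imread("pics/w4.png")
cv2.imwrite("pics/sw4.png",cv2.resize(a,None,fx=2.2,fy=2.2))
```

```text
True 0.14197561053519178 [ 0.18880058 -0.60084849  5.56849221]
11.075 [0.43345785 0.05668095 0.33003476]
```

View pics/sw4.png

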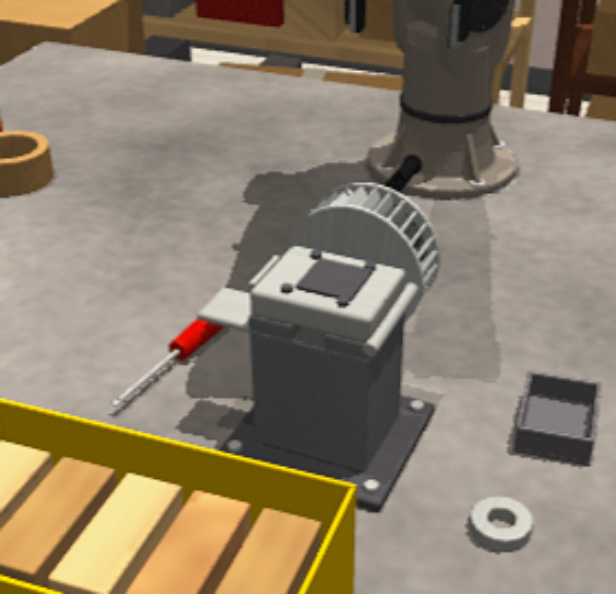

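View pics/w4.png

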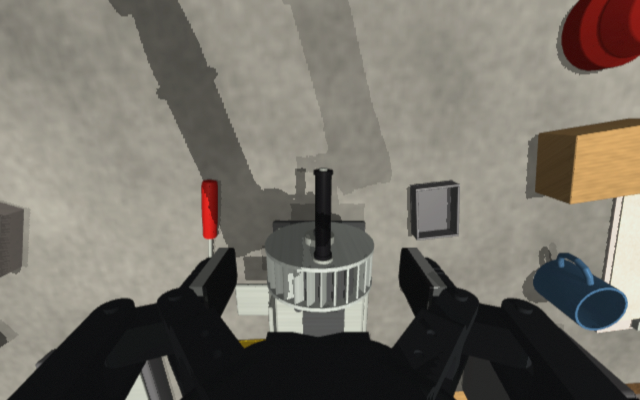

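View pics/w3.png

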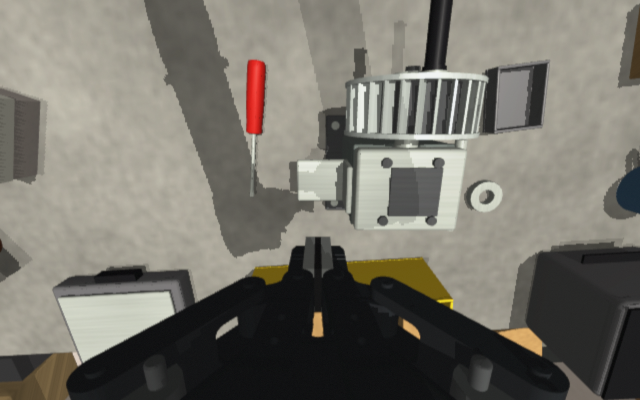

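```bash
cat > fit2.py <<'E'
exec(open("fit.py").read().split("def res")[0])
p0=np.load("pose.npy")
w4=np.load("w4pose.npy"); x3,y3=toworld([.003,-.090,0],p0)[0][:2]
W=[([x3,y3,.32],[180,0,np.degrees(p0[2])+180]),(w4[:3],w4[3:])]
obsw=[(0,lambda th:[.043,-.053,.174],(354,229.5)),(0,lambda th:[.043,.055,.174],(458,229.5)),(0,lambda th:[-.043,.055,.174],(466,149)),
(0,lambda th:[.025,-.117,.124],(298,200)),(0,lambda th:[-.025,-.117,.124],(292,161)),
(1,lambda th:hand(-.195,th),(323,171)),(1,lambda th:hand(-.107,th),(322,260)),
(1,lambda th:[-.105,-.065,.15],(266,244)),(1,lambda th:[-.105,.065,.15],(375,243))]
def res(p):
    return np.concatenate([proj(toworld(f(p[3]),p),c)[0]-o for c,f,o in obs]+[wproj(toworld(f(p[3]),p),*W[i])[0]-o for i,f,o in obsw])
r=least_squares(res,p0,loss="soft_l1"); p=r.x
print(p, np.degrees(p[2:])); print(np.round(res(p).reshape(-1,2),1).tolist())
print("handle",toworld(hand(-.17,p[3]),p))
np.save("pose2.npy",p)
E
python3 fit2.py
```

```text
[ 0.60657872  0.04724655 -0.06715188 -0.07121415] [-3.84751932 -4.08027037]
[[-1.2, -1.0], [-1.4, 0.4], [-2.5, -1.2], [-1.9, -0.5], [-2.4, -0.4], [-2.9, -0.8], [-1.0, -1.2], [-0.6, -1.0], [1.0, -2.1], [0.6, -2.3], [0.1, 1.9], [-1.5, -4.2], [-1.2, 0.8], [-0.8, -1.1], [-0.1, -1.0], [-0.6, 0.6], [-2.8, 0.9], [2.0, -0.7], [-1.8, 0.2], [3.4, -2.0], [-0.5, 2.7], [-0.2, -3.6], [-1.2, -4.2], [-2.5, -2.9]]
handle [[0.43717673 0.0618485  0.19488594]]
```

Run:
```python
import cv2
a=cv2.imread("pics/w4.png")[150:350,220:420]; cv2.imwrite("pics/w4c.png",cv2.resize(a,None,fx=3,fy=3,interpolation=cv2.INTER_CUBIC))
```

```text
(no output)
```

View pics/w4c.png

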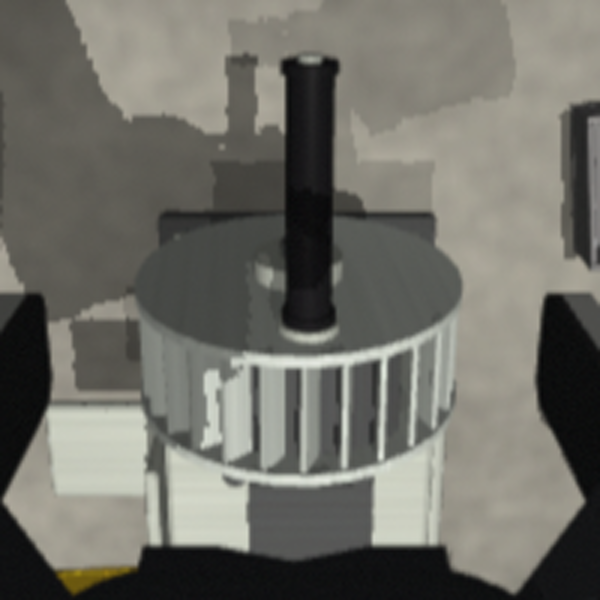

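```bash
cat >> h.py <<'E'
def tcp(p,th,x=-.172): return toworld(hand(x,th),p)[0]+[0,0,-.002]
E
python3 - <<'E'
from h import *
p=np.load("pose2.npy"); o=[180,0,np.degrees(p[2])+180]
P=tcp(p,p[3])
robot.line_to((P+[0,0,.06]).tolist(),o,velocity=.15)
robot.line_to(P.tolist(),o,velocity=.1,f_stop=15)
print(robot.current_contact_force())
fingers.gripper_to(0.0,80)
print(P,robot.current_tool_pos(),robot.current_finger_gap(),robot.current_contact_force(),robot.current_torque(),robot.current_time_s())
robot.pause(.3)
print(robot.current_tool_pos(),robot.current_contact_force())
cv2.imwrite("pics/w5.png",vision.grab_frame("wrist")[:,:,::-1])
a=vision.grab_frame("scene")
cv2.imwrite("pics/s5.png",a[:,:,::-1])
E
```

```text
[-0.18053244 -0.02371227  0.4224037 ]
[0.43518124 0.06198271 0.19288594] [0.43524778 0.06173693 0.19318531] 0.16066503698583784 [-1.61303754 -1.26474535  3.6501221 ] [-0.21579916  0.21860986  0.03544961] 13.3
[0.4352287  0.06171555 0.19314272] [-1.68122232 -1.74449422  5.9354365 ]
```

View pics/w5.png

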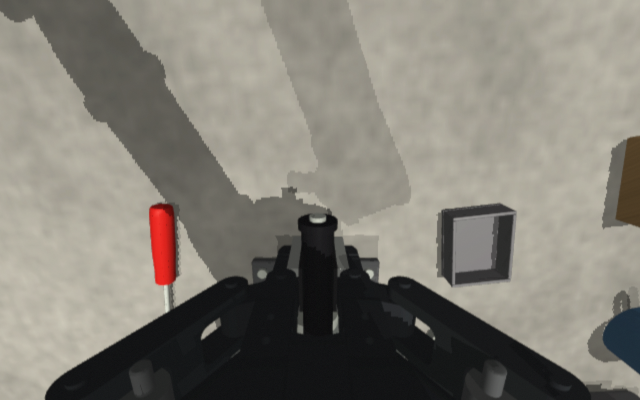

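```bash
cat > turn.py <<'E'
from h import *
import sys,json
p=np.load("pose2.npy"); o=[180,0,np.degrees(p[2])+180]
def ang(tp):
    d=np.array(tp)-[p[0],p[1],0]; c,s=np.cos(p[2]),np.sin(p[2])
    y=-s*d[0]+c*d[1]; z=d[2]+.002-.15
    return np.arctan2(-y,z),np.hypot(y,z)
def run(a,b,step,v=.05,dp=np.zeros(3),log="log.jsonl"):
    n=max(1,int(round(abs(b-a)/step)))
    for th in np.radians(np.linspace(a,b,n+1)[1:]):
        robot.line_to((tcp(p,th)+dp).tolist(),o,velocity=v)
        F=[];tp=[]
        for k in range(3):
            F.append(robot.current_contact_force()); tp.append(robot.current_tool_pos())
            if k<2: robot.pause(.03)
        F=np.mean(F,0); t=np.mean(tp,0); aa,rr=ang(t)
        c,s=np.cos(p[2]),np.sin(p[2]); Fy=-s*F[0]+c*F[1]; Fx=c*F[0]+s*F[1]; Fz=F[2]
        tan=np.array([-np.cos(aa),-np.sin(aa)]); rad=np.array([-np.sin(aa),np.cos(aa)])
        Ft=-(tan@[Fy,Fz]); Fr=-(rad@[Fy,Fz])   # force we exert on handle
        M=robot.current_torque()
        json_line=dict(cmd=float(np.degrees(th)),a=float(np.degrees(aa)),r=float(rr),F=F.tolist(),M=np.array(M).tolist(),Ft=float(Ft),Fr=float(Fr),dir=float(np.sign(b-a)))
        open(log,"a").write(json.dumps(json_line)+"\n")
        print("%.0f a=%.1f r=%.1f Ft=%.1f Fr=%.1f Fx=%.1f t=%.1f"%(np.degrees(th),np.degrees(aa),rr*1e3,Ft,Fr,Fx,robot.current_time_s()))
        if np.linalg.norm(F)>35: print("abort"); return False
    return True
E
python3 - <<'E'
from turn import *
run(np.degrees(p[3]),90,15)
E
```

```text
12 a=11.7 r=45.3 Ft=-0.1 Fr=-6.0 Fx=-1.4 t=14.2
27 a=28.4 r=45.4 Ft=-0.9 Fr=-4.8 Fx=-1.0 t=14.6
43 a=44.1 r=45.4 Ft=-2.4 Fr=-3.9 Fx=0.3 t=15.1
59 a=59.4 r=45.4 Ft=-2.9 Fr=-4.1 Fx=0.8 t=15.5
74 a=75.0 r=45.4 Ft=-3.5 Fr=-4.4 Fx=1.4 t=16.0
90 a=90.6 r=45.3 Ft=-3.5 Fr=-4.9 Fx=2.3 t=16.4
```

Run:
```python
from turn import *
def st(th,v):
    t0=robot.current_time_s()
    robot.line_to(tcp(p,np.radians(th)).tolist(),o,velocity=v)
    aa,rr=ang(robot.current_tool_pos()); out=[]
    for k in range(3):
        F=robot.current_contact_force(); c,s=np.cos(p[2]),np.sin(p[2]); Fy=-s*F[0]+c*F[1]
        out.append(round(float(-np.array([-np.cos(aa),-np.sin(aa)])@[Fy,F[2]]),2)); robot.pause(.02)
    print(th,v,"a=%.2f dt=%.2f"%(np.degrees(aa),robot.current_time_s()-t0),out)
for i in range(4): st(90+(i+1)*1.2,.01)
for i in range(4): st(94.8+(i+1)*1.2,.005)
st(105,.02)
for i in range(3): st(105+(i+1)*.6,.005)
```

```text
91.2 0.01 a=91.12 dt=0.30 [1.08, 0.93, -0.73]
92.4 0.01 a=92.03 dt=0.30 [2.55, 1.26, 2.52]
93.6 0.01 a=93.09 dt=0.30 [3.12, 3.42, 3.24]
94.8 0.01 a=94.27 dt=0.30 [3.35, 3.07, 3.59]
96.0 0.005 a=95.39 dt=0.39 [3.93, 3.93, 4.37]
97.2 0.005 a=96.58 dt=0.39 [4.66, 4.53, 4.03]
98.39999999999999 0.005 a=97.77 dt=0.39 [3.56, 4.14, 3.53]
99.6 0.005 a=98.98 dt=0.39 [4.27, 3.75, 3.71]
105 0.02 a=104.70 dt=0.41 [2.14, 2.52, 2.36]
105.6 0.005 a=105.09 dt=0.30 [3.86, 3.53, 2.93]
106.2 0.005 a=105.58 dt=0.30 [4.8, 3.78, 4.02]
106.8 0.005 a=106.14 dt=0.30 [4.79, 4.34, 3.55]
```

```bash
cat > samp.py <<'E'
from turn import *
import turn
def go(th,v): robot.line_to(tcp(p,np.radians(th)).tolist(),o,velocity=v)
def sample(th,d,log="samp.jsonl",n=4):
    c,s=np.cos(p[2]),np.sin(p[2])
    go(th-1.0*d,.015); go(th,.005)
    F=[]
    for k in range(n):
        F.append(robot.current_contact_force()); 
        if k<n-1: robot.pause(.02)
    aa,rr=ang(robot.current_tool_pos()); F=np.mean(F,0); Fy=-s*F[0]+c*F[1]
    Ft=-np.array([-np.cos(aa),-np.sin(aa)])@[Fy,F[2]]; Fr=-np.array([-np.sin(aa),np.cos(aa)])@[Fy,F[2]]
    open(log,"a").write(json.dumps([float(th),float(aa),float(d),float(Fy),float(F[2])])+"\n")
    print("%.0f a=%.1f r=%.1f Ft=%.2f Fr=%.1f t=%.1f"%(th,np.degrees(aa),rr*1e3,Ft,Fr,robot.current_time_s()))
    return np.linalg.norm(F)<35
def sweep(th0,ths,d):
    cur=th0
    for th in ths:
        while (th-5*d-cur)*d>0:
            nxt=cur+d*min(14,abs(th-4*d-cur)); go(nxt,.06); cur=nxt
        if not sample(th,d): print("ABORT"); return
        cur=th
E
python3 - <<'E'
from samp import *
sweep(106.8,[130,155,180,205],1)
E
```

```text
130 a=129.2 r=45.0 Ft=5.92 Fr=-2.4 t=21.8
155 a=153.7 r=44.9 Ft=7.45 Fr=1.4 t=23.0
180 a=177.2 r=44.7 Ft=8.16 Fr=4.2 t=24.3
205 a=-158.6 r=44.5 Ft=8.88 Fr=0.4 t=25.5
```

Run:
```python
from samp import *
sweep(205,[230,255,280,305,330,355,380],1)
print(np.round(robot.current_joint_positions()))
```

```text
230 a=-132.2 r=44.5 Ft=7.54 Fr=-0.0 t=26.8
255 a=-106.3 r=44.6 Ft=6.17 Fr=2.3 t=28.0
280 a=-81.1 r=44.8 Ft=4.70 Fr=4.1 t=29.3
305 a=-55.2 r=45.0 Ft=4.65 Fr=6.2 t=30.5
330 a=-30.4 r=45.2 Ft=2.96 Fr=5.9 t=31.8
355 a=-5.4 r=45.3 Ft=2.39 Fr=-1.0 t=33.0
380 a=19.3 r=45.4 Ft=1.57 Fr=-6.1 t=34.3
[ 33.  11. -46. 107.   9.  65.  70.]
```

```bash
python3 - <<'E'
from samp import *
sweep(380,[405,430,455],1)
a0=robot.current_tool_pos()
fingers.gripper_to(0.4); robot.pause(.15)
Z=[]
for k in range(8): Z.append(robot.current_contact_force()); robot.pause(.03)
print(np.mean(Z,0),np.std(Z,0),robot.current_tool_pos(),a0)
fingers.gripper_to(0.0,80)
print(robot.current_contact_force(),robot.current_time_s())
np.save("zero.npy",np.mean(Z,0))
E
cat > ana.py <<'E'
import json,numpy as np
from scipy.optimize import least_squares
def ana(z=(0,0,0),files=("samp.jsonl",),verbose=True):
    D=np.array([json.loads(l) for f in files for l in open(f)]); a,d=D[:,1],D[:,2]
    Ft=np.cos(a)*(D[:,3]-z[1])+np.sin(a)*(D[:,4]-z[2])
    A=np.c_[(d>0),(d<0),np.cos(a),np.sin(a)].astype(float); A=A[:,A.any(0)]
    x,*_=np.linalg.lstsq(A,Ft,rcond=None); C,S=x[-2:]
    # Ft=drag - g sin(a+phi) = drag - g sin(phi)cos a - g cos(phi) sin a
    phi=np.arctan2(-C,-S); res=Ft-A@x; s=res.std()*np.sqrt(len(Ft)/max(1,len(Ft)-len(x)))
    print("drag",x[:-2],"g",np.hypot(C,S),"target deg",(180-np.degrees(phi))%360,"sd",s,"err deg",np.degrees(s*np.sqrt(2/len(Ft))/np.hypot(C,S)))
    if verbose: print(np.round(np.c_[np.degrees(a),d,Ft,res],2))
if __name__=="__main__":
    ana(); ana(np.load("zero.npy"),verbose=False)
E
python3 ana.py
```

```text
405 a=44.8 r=45.4 Ft=1.98 Fr=-6.8 t=35.5
430 a=69.8 r=45.4 Ft=2.80 Fr=-6.3 t=36.8
455 a=94.8 r=45.3 Ft=3.89 Fr=-4.9 t=38.0
[ 0.13770089 -0.33471217  0.04479508] [0.3069489  0.37593779 0.30782989] [0.43194698 0.01410277 0.14408754] [0.43209464 0.01378674 0.14419916]
[-0.19951077 -0.45846994  2.08813131] 39.0917
drag [4.93414454] g 3.236065856634936 target deg 108.09585934300783 sd 0.45973760205201947 err deg 3.0765663623612207
[[ 1.2921e+02  1.0000e+00  5.9200e+00 -1.8000e-01]
 [ 1.5374e+02  1.0000e+00  7.4500e+00  2.0000e-01]
 [ 1.7723e+02  1.0000e+00  8.1600e+00  2.0000e-01]
 [-1.5864e+02  1.0000e+00  8.8800e+00  7.1000e-01]
 [-1.3223e+02  1.0000e+00  7.5400e+00 -2.0000e-01]
 [-1.0632e+02  1.0000e+00  6.1700e+00 -5.9000e-01]
 [-8.1080e+01  1.0000e+00  4.7000e+00 -7.5000e-01]
 [-5.5250e+01  1.0000e+00  4.6500e+00  6.4000e-01]
 [-3.0430e+01  1.0000e+00  2.9600e+00  1.6000e-01]
 [-5.4300e+00  1.0000e+00  2.3900e+00  4.2000e-01]
 [ 1.9310e+01  1.0000e+00  1.5700e+00 -1.2000e-01]
 [ 4.4760e+01  1.0000e+00  1.9800e+00 -6.0000e-02]
 [ 6.9790e+01  1.0000e+00  2.8000e+00 -1.3000e-01]
 [ 9.4820e+01  1.0000e+00  3.8900e+00 -3.0000e-01]]
drag [4.93414454] g 2.935482977448468 target deg 110.95733826383345 sd 0.4597376020520196 err deg 3.3915956717836124
```

```bash
python3 - <<'E'
from samp import *
sweep(455,list(range(440,109,-30)),-1)
E
python3 ana.py
```

```text
440 a=80.4 r=45.4 Ft=-6.91 Fr=-1.9 t=40.0
410 a=52.0 r=45.5 Ft=-7.04 Fr=-1.9 t=41.4
380 a=23.8 r=45.5 Ft=-8.35 Fr=-2.2 t=42.7
350 a=-7.7 r=45.3 Ft=-8.23 Fr=-5.0 t=44.0
320 a=-39.7 r=45.1 Ft=-7.01 Fr=-1.0 t=45.3
290 a=-69.7 r=44.9 Ft=-5.28 Fr=2.9 t=46.6
260 a=-99.1 r=44.7 Ft=-2.60 Fr=5.6 t=47.9
230 a=-128.6 r=44.6 Ft=-1.52 Fr=7.5 t=49.2
200 a=-156.8 r=44.6 Ft=-1.19 Fr=8.5 t=50.5
170 a=170.5 r=44.7 Ft=-2.06 Fr=6.0 t=51.8
140 a=140.1 r=45.0 Ft=-3.48 Fr=3.8 t=53.1
110 a=110.2 r=45.2 Ft=-5.24 Fr=0.8 t=54.4
drag [ 4.93243679 -4.90346607] g 3.375119852387461 target deg 109.75670203302366 sd 0.45745154983591946 err deg 2.153807376804263
[[ 1.2921e+02  1.0000e+00  5.9200e+00 -1.4000e-01]
 [ 1.5374e+02  1.0000e+00  7.4500e+00  1.7000e-01]
 [ 1.7723e+02  1.0000e+00  8.1600e+00  1.1000e-01]
 [-1.5864e+02  1.0000e+00  8.8800e+00  5.7000e-01]
 [-1.3223e+02  1.0000e+00  7.5400e+00 -3.7000e-01]
 [-1.0632e+02  1.0000e+00  6.1700e+00 -7.5000e-01]
 [-8.1080e+01  1.0000e+00  4.7000e+00 -8.7000e-01]
 [-5.5250e+01  1.0000e+00  4.6500e+00  5.9000e-01]
 [-3.0430e+01  1.0000e+00  2.9600e+00  1.8000e-01]
 [-5
[... 295 characters left out ...]
0e-01]
 [ 5.1980e+01 -1.0000e+00 -7.0400e+00  7.2000e-01]
 [ 2.3850e+01 -1.0000e+00 -8.3500e+00 -8.0000e-02]
 [-7.7000e+00 -1.0000e+00 -8.2300e+00 -3.3000e-01]
 [-3.9730e+01 -1.0000e+00 -7.0100e+00 -3.9000e-01]
 [-6.9650e+01 -1.0000e+00 -5.2800e+00 -3.4000e-01]
 [-9.9080e+01 -1.0000e+00 -2.6000e+00  6.7000e-01]
 [-1.2859e+02 -1.0000e+00 -1.5200e+00  5.1000e-01]
 [-1.5685e+02 -1.0000e+00 -1.1900e+00  3.4000e-01]
 [ 1.7051e+02 -1.0000e+00 -2.0600e+00 -1.0000e-01]
 [ 1.4012e+02 -1.0000e+00 -3.4800e+00 -2.8000e-01]
 [ 1.1021e+02 -1.0000e+00 -5.2400e+00 -3.6000e-01]]
drag [ 4.93243679 -4.90346607] g 3.0791707785219997 target deg 112.64767831597574 sd 0.45745154983591957 err deg 2.3608167778079254
```

Run:
```python
from h import *
p=np.load("pose2.npy")
for n in("top","scene","wrist"): cv2.imwrite(f"pics/{n}9.png",vision.grab_frame(n)[:,:,::-1])
tp=robot.current_tool_pos();eo=robot.current_eef_rot()
im=cv2.imread("pics/wrist9.png")
th=np.radians(110.2)
for x in(-.195,-.107):
    u=wproj(toworld(hand(x,th),p),tp,eo)[0]; print(u); cv2.drawMarker(im,tuple(int(v) for v in u),(0,0,255),cv2.MARKER_CROSS,8,1)
a=cv2.imread("pics/scene9.png")[100:330,180:440]
cv2.imwrite("pics/f9.png",np.hstack([cv2.resize(a,(400,354)),cv2.resize(im[100:400,150:490],(400,354))]))
print(robot.current_contact_force(),robot.current_finger_gap(),np.abs(robot.current_dq()).max(),robot.current_time_s())
```

```text
[316.44181659 226.52627608]
[316.61411703 369.30699505]
[-0.6302948   0.80169204 -4.78229509] 0.15145419752888642 0.05902152692103441 54.5917
```

View pics/f9.png

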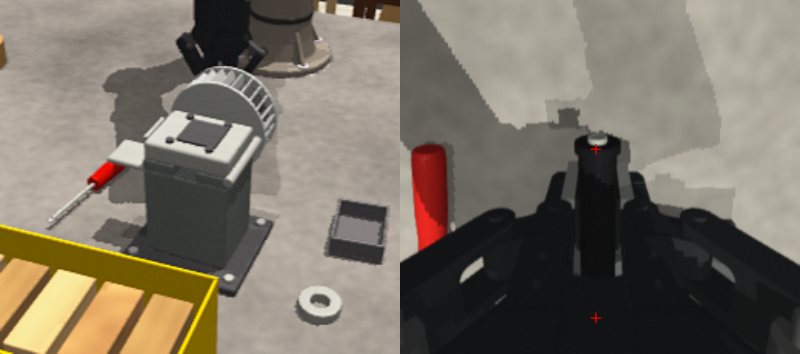

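Run:
```python
from station import robot, workorder
print(workorder.close_job(), robot.current_time_s())
```

```text
the job is handed in; nothing more can be done
the job is handed in; nothing more can be done
```

The job is handed in at about 54.6 s of the 72 s allowed. The cap is shut, and the wheel is held by its handle with the heavy side down, to within about 2–3 degrees by my estimate.

- **Cap:** I pressed the tab down until the push force collapsed (the snap) and it met a hard stop, then pressed again with about 20 N. The pictures taken right after and at the end show the cap lying flat. Only then did I touch the wheel.
- **Finding the heavy side:** I gripped the handle and turned the wheel a full turn forward and a full turn back, with 26 push readings. The fit gives a drag of about 4.9 N each way and an imbalance of 3.1–3.4 N. That puts the heavy side straight down at a handle angle of 110–113 degrees; the range comes from how the force sensor's zero is taken. The angle error from noise is about 2 degrees.
- **Final state:** The handle is at 110.2 degrees by the tool position, still gripped and practically still, with about 5 N of push on it. I left it there rather than nudge it a degree.
- **Surroundings:** The tray, ring and screwdriver look undisturbed in the final picture, and no reading I took showed a force near the limits.
- **Limits of the checks:**
  - My fit of the stand's pose left errors of up to about 4 pixels (2–3 mm).
  - Slip of the handle in the pads could only be judged roughly. The handle end sat within about 2 pixels of where it was at the first grip. I opened and regripped once midway to check the sensor's zero.

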